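# Dock the loaded vial rack in the sampler, past its retaining post

### The arm

A 6-joint arm with a two-finger parallel gripper is mounted at the origin on a cart in front of the work surface, level with it; the furniture and walls round the work are solid. World frame = base frame: x ahead of the robot, y to its left, z up, the work surface at z = 0. Lengths are in m, angles in rad, forces in N, time in s.
With the tool pointing down it reaches from about 0.25 to 0.725 m from the base axis. Payload 4 kg.
Tool frame: the origin (TCP) lies on the centre line of the jaws, within the pads' length; the fingertips stand 14 mm ahead of it and the grasp point (between the pads) lies 5 mm behind it; z points along the fingers, x is the direction in which the jaws open and shut, and the axes are right-handed (so a half turn about z gives the same grasp; the last joint's range is limited). The gripper opens to 85 mm and grips with 20 to 120 N. Pads are 22 mm wide; open, the fingers measure 114 mm over their backs; the gripper's body (76 mm by 85 mm) begins 54 mm behind the grasp point. The pads swing forward as they close: fully open they stand 13 mm farther back than shut.
Start: joints at [1.347, 0.241, 0.005, 1.335, 0, 1.571], TCP at [0.111, 0.488, 0.245] pointing down, gripper open.
Joint ranges: [-2.72, 2.72], [-1.05, 1.87], [-1.09, 1.28], [-1.99, 2.15], [-1.42, 1.44], [-3.14, 3.14]. Speed limits (rad/s): [2.79, 2.79, 3.14, 3.14, 3.14, 3.14].

### API

Orientations are given as a unit quaternion [x, y, z, w].
In Python, from workcell import get_obs, optics, ticket gives the robot as it stands.
- The arm moves only by the shell command python3 -m inch 'ROWS'. ROWS is JSON, a list that holds one entry, the list of rows, each a list of 5 numbers: the finger opening in cm, from 0 to 8.54, then the shift along the tool's x, y, z in cm, then the turn about the tool's z in degrees. In form: [[[fingers, dx, dy, dz, roll], ...]]. A call has exactly 5 rows; each row is the pose to reach, as a shift and turn from the pose measured when the call began, along the tool's axes at that moment; what a row does not reach only later rows make up. A row lasts 1/8 s, in which the tool goes at most 62.5 mm and 10.7 degrees, less where a joint would pass 70% of its speed; a pose out of reach is approached as far as the arm can. A call with a gripper value outside its range is refused whole. The fingers move at their own pace and stop on an object; the grip force is fixed at half the most. Time passes only in rows, so rows that repeat a pose let the fingers close, or fill a call up. It gives the time, the measured TCP pose, the force and the opening at its end, in the units of the state.
- get_obs(): the state, without advancing time (a new reading comes with each control period).
- optics.camera(name): name is "side" or "top" or "wrist"; returns (picture, depth): 400x640x3 uint8, red, green, blue; 400x640 float32, m along the optical axis (not along the pixel's ray), 0 where there is no reading.
- optics.camera_info(name): a dict with "vfov" (degrees; the focal length in pixels is half the picture's height over the tangent of half this angle, whatever the lens; pixels are square), "cx", "cy" (the principal point, pixels), "R" (3x3) and "t" (3): a world point X has camera coordinates R X + t. Camera axes: x right, y down, z forward; pixel columns grow to the right and rows downward; lengths in m; the calibration is good to about 2 mm. A picture is of the moment at which its call begins: read the wrist's pose just before it. camera_info takes no time and is no camera call; for the wrist camera it gives the pose at the moment of the call.
- ticket.job_done(): hands the job in, once; it reports no verdict.
The state is a dict: "clock": time; "joint_pos": joint angles; "joint_vel": joint speeds; "tau": joint torques, N m; "eef_pos": TCP position; "tool_rot": TCP orientation; "ft_force": force on the tool from outside, world axes, zero at the start; "ft_torque": the same for the moment, N m; "grip_width": finger opening in m.
Only numpy, scipy, OpenCV 4.12 (cv2) and the standard library are available. Lean on these libraries where they do the work, as an engineer would, in place of code of your own. Each camera call takes 0.05 s, during which the arm holds its last target.

### The job

Dock the orange vial rack in the bay in front of the white sampler by pushing it along the bench with the fingertips: angle it so that its left end slips in behind the upright post, then push the right end round, until the rack's whole long far side lies flush against the back of the bay. The vials stand loose in the rack, so it must not be gripped, lifted or tipped: it stays flat on the bench. Leave the other things on the bench where they stand.

Things in the scene. Friction and masses are not known exactly. Their poses are not given: they have to be found in the camera images.
- vial_rack: orange rack of small amber vials with white and blue caps, one loose piece of 0.4 to 0.75 kg: a block 52 mm wide (x axis) and 240 mm long (y axis) with flat upright sides 34 mm high; vial caps reach 51 mm. Origin at the centre of its underside, z up; +y is its left end as the robot sees it. It slides on the bench; pushed sideways near one end it mostly pivots
- rack_left (a point): middle of the rack's left (+y) end face, 17 mm above the bench
- rack_right (a point): middle of the rack's right (-y) end face, 17 mm above the bench
- sampler: white bench instrument with a dark panel, fixed, its open docking bay facing the robot. Origin on the bench, where the rack's origin lies when home (from 10 mm left to 25 mm right of it will do); x points into the bay, away from the robot, y left along it, z up. The bay's floor is the bench. Carriage and housing stand behind the deck from x = 80 mm on, up to 170 mm high
- bay_back (a point): middle of the top edge of the bay's back, the upright front face of a grey deck 24 mm high; in the sampler's frame x = +26 mm, y = 0; the face runs along the sampler's y
- left_stop (a point): top of the inner face of the grey left end stop, 24 mm high; the face lies at y = +130 mm in the sampler's frame. From this stop a lip, 24 mm high, x from -56 to -40 mm, runs right to the post and closes the bay's left corner in front
- right_stop (a point): top front inner corner of the grey right end stop, 24 mm high, at x = -23 mm, y = -145 mm in the sampler's frame; between it and the post the mouth is 222 mm wide, less than the rack's 240 mm
- post_top (a point): top of the upright steel post with a black cap, 16 mm diameter, 66 mm high, fixed at the left front of the bay, at x = -48 mm, y = +85 mm in the sampler's frame; between it and the back of the bay 66 mm are free for the 52 mm wide rack
- sample_pot_4: white sample pot with a white lid and a green band, 54 mm across, 68 mm high; origin at the centre of its underside; a bystander, right of the work
- dropper_bottle: small amber dropper bottle, 36 mm across, 101 mm high; origin at the centre of its underside; a bystander, right of the work
- marker_red: red and white marker pen lying flat, 138 mm long, 18 mm thick; origin under its middle; a bystander, right of the work
- sample_pot_3: white sample pot with a red lid, 48 mm across, 60 mm high; origin at the centre of its underside; a bystander, right of the work
- timer: white bench timer with a grey screen, 68 mm wide, 65 mm high; origin at the centre of its underside; a bystander, left of the work

How it is judged:
By the outcome, as a careful person would: the job done as asked, in the order asked, and still so for the second after the job is handed in, with the robot touching nothing.
It also fails if it takes over 67 s, if anything falls off the work surface, if the arm or the gripper's body presses on something with over 40 N, if the wrist force passes 120 N, or if a joint passes its speed limit or range.

## Working session

There is one attempt and no reset: what is moved stays moved. The work goes in short steps, Python scripts to look and compute and a shell command to move; the robot and the scene stay as the last step left them, time stands still between calls to the robot, and variables do not carry over. Pictures are saved under pics/ and viewed, and the job is handed in when it is done.

```bash
ls; mkdir -p pics
cat > h.py <<'E'
import numpy as np, cv2
from workcell import get_obs, optics, ticket
def shot(name,fn):
    info=optics.camera_info(name)
    p,d=optics.camera(name)
    cv2.imwrite('pics/'+fn+'.png',p[:,:,::-1]); np.savez('pics/'+fn+'.npz',p=p,d=d,**{k:np.array(v) for k,v in info.items()})
    return p,d,info
def cloud(fn):
    z=np.load('pics/'+fn+'.npz'); d=z['d']; h,w=d.shape
    f=h/2/np.tan(np.radians(float(z['vfov']))/2)
    u,v=np.meshgrid(np.arange(w),np.arange(h))
    C=np.stack([(u-z['cx'])*d/f,(v-z['cy'])*d/f,d],-1)
    X=(C-z['t'])@z['R']
    X[d==0]=np.nan
    return z['p'],X
E
python3 - <<'E'
from h import *
o=get_obs(); print({k:np.round(v,3).tolist() for k,v in o.items()})
for n in ['top','side']:
    p,d,i=shot(n,n+'0'); print(n,i)
E
```

```text
pics
{'clock': 0.0, 'joint_pos': [1.347, 0.241, 0.004, 1.335, -0.0, 1.571], 'joint_vel': [0.0, 0.0, -0.0, 0.001, -0.001, -0.0], 'tau': [0.0, -37.232, 25.241, 0.017, -0.0, 0.0], 'eef_pos': [0.111, 0.487, 0.244], 'tool_rot': [0.782, 0.624, -0.001, 0.001], 'ft_force': [1.404, 0.075, -0.028], 'ft_torque': [0.005, -0.017, -0.031], 'grip_width': 0.086}
top {'vfov': 53.33748338357944, 'cx': 312.602277503916, 'cy': 201.07424958345445, 'R': array([[ 0.02759779, -0.99959631, -0.00675065],
       [-0.98527337, -0.0260611 , -0.16898879],
       [ 0.16874465,  0.01131495, -0.98559485]]), 't': array([-0.08588395,  0.60079631,  1.09029961])}
side {'vfov': 47.88875741791848, 'cx': 323.55161176128365, 'cy': 201.77519439630225, 'R': array([[ 0.96674441, -0.25553424, -0.01036831],
       [-0.1754297 , -0.63309996, -0.75392895],
       [ 0.18609048,  0.73067551, -0.65687414]]), 't': array([-0.56526557,  0.11697862,  1.46661236])}
```

View pics/top0.png

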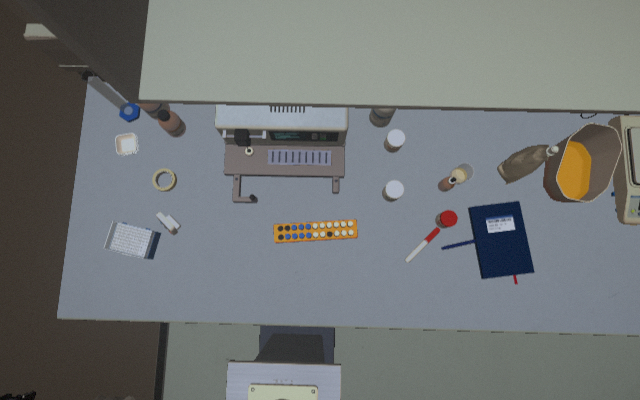

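View pics/side0.png

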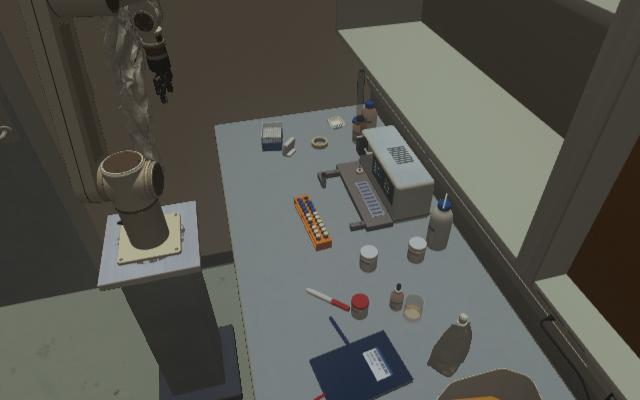

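The top view shows the rack at about (274–357, 220–242), with the bay above it: deck front edge at v≈176, left lip and post at about (235–253, 178–200), and the right stop at (336, 185). The side view agrees with this.

Run:
```python
from h import *
p,X=cloud('top0')
c=cv2.resize(p[100:260,200:370],None,fx=4.6,fy=3.7*1.0,interpolation=cv2.INTER_CUBIC)
c=cv2.resize(p[120:260,210:370],None,fx=4.2,fy=4.2,interpolation=cv2.INTER_CUBIC)
cv2.imwrite('pics/top0c.png',c[:,:,::-1])
hsv=cv2.cvtColor(p,cv2.COLOR_RGB2HSV)
m=(hsv[...,0]>5)&(hsv[...,0]<22)&(hsv[...,1]>150)&(hsv[...,2]>120)
m[:,400:]=0
P=X[m]; P=P[np.isfinite(P[:,0])]
print(len(P),P.min(0),P.max(0),np.median(P,0))
t=P[(P[:,2]>.028)&(P[:,2]<.06)]
print(cv2.minAreaRect(t[:,:2].astype(np.float32)*1000),len(t))
for v in range(164,206,4):
    print(v,[tuple(np.round(X[v,u]*1000).astype(int)) for u in (234,240,250,262,290,320,334,338)])
```

```text
776 [ 0.48445236 -0.196799    0.02614733] [0.55458197 0.03967001 0.04034756] [ 0.51829669 -0.0761039   0.03361084]
((519.8501586914062, -79.11202239990234), (51.600555419921875, 238.35699462890625), 5.011628150939941) 772
164 [(np.int64(715), np.int64(169), np.int64(20)), (np.int64(715), np.int64(151), np.int64(20)), (np.int64(715), np.int64(121), np.int64(22)), (np.int64(716), np.int64(85), np.int64(22)), (np.int64(718), np.int64(1), np.int64(25)), (np.int64(720), np.int64(-88), np.int64(25)), (np.int64(721), np.int64(-130), np.int64(23)), (np.int64(722), np.int64(-142), np.int64(24))]
168 [(np.int64(702), np.int64(168), np.int64(21)), (np.int64(701), np.int64(150), np.int64(25)), (np.int64(703), np.int64(120), np.int64(23)), (np.int64(703), np.int64(84), np.int64(24)), (np.int64(705), np.int64(1), np.int64(25)), (np.int64(708), np.int64(-89), np.int64(25)), (np.int64(709), np.int64(-130), np.int64(24)), (np.int64(710), np.int64(-142), np.int64(21))]
172 [(np.int64(688), np.int64(166), np.int64(28)), (np.int64(690), np.int64(149), np.int64(22)), (np.int64(689), np.int64(119), np.int
[... 2495 characters left out ...]
int64(24)), (np.int64(606), np.int64(145), np.int64(20)), (np.int64(606), np.int64(115), np.int64(24)), (np.int64(611), np.int64(83), np.int64(-3)), (np.int64(613), np.int64(-1), np.int64(-1)), (np.int64(615), np.int64(-91), np.int64(0)), (np.int64(617), np.int64(-133), np.int64(-2)), (np.int64(616), np.int64(-145), np.int64(4))]
204 [(np.int64(596), np.int64(166), np.int64(1)), (np.int64(597), np.int64(149), np.int64(-3)), (np.int64(597), np.int64(118), np.int64(2)), (np.int64(599), np.int64(82), np.int64(-2)), (np.int64(601), np.int64(-2), np.int64(-1)), (np.int64(603), np.int64(-91), np.int64(0)), (np.int64(605), np.int64(-133), np.int64(-2)), (np.int64(604), np.int64(-145), np.int64(2))]
```

View pics/top0c.png

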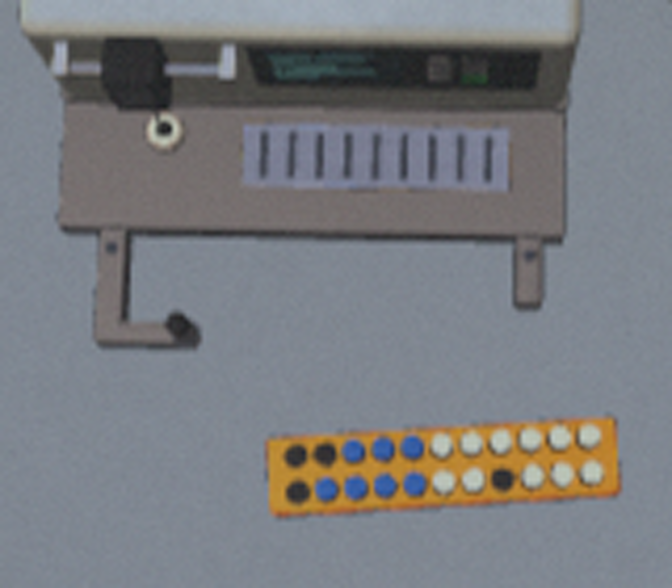

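```bash
cat >> h.py <<'E'
def ray(fn,u,v,z):
    q=np.load('pics/'+fn+'.npz'); f=200/np.tan(np.radians(float(q['vfov']))/2)
    R=q['R'];t=q['t']; o=-R.T@t; d=R.T@np.array([(u-q['cx'])/f,(v-q['cy'])/f,1]); return o+d*(z-o[2])/d[2]
E
python3 - <<'E'
from h import *
g=lambda cx,cy,z: np.round(ray('top0',210+(cx+.5)/4.2-.5,120+(cy+.5)/4.2-.5,z)*1000,1)[:2]
for n,a in dict(edgeL=(66,227,.024),edgeR=(560,238,.024),lsT=(129,235,.024),lsB=(123,322,.024),rs=(515,305,.024),post=(180,323,.066),rLf=(268,438,.034),rRf=(614,418,.034),rRn=(619,492,.034),rLn=(276,514,.034)).items(): print(n,g(*a))
p,X=cloud('top0')
# deck front edge via height
pts=[]
for u in range(245,330):
    col=X[165:190,u]; 
    k=np.where(col[:,2]<.013)[0]
    pts.append((u,165+k[0]-.5))
pts=np.array(pts); a=np.polyfit(pts[:,0],pts[:,1],1); print(a)
A=ray('top0',245,np.polyval(a,245),.024);B=ray('top0',330,np.polyval(a,330),.024);print(A,B,np.degrees(np.arctan2(A[0]-B[0],A[1]-B[1])))
E
```

```text
edgeL [683.3 192.4]
edgeR [ 684.4 -157.2]
lsT [678.6 147.4]
lsB [616.1 148. ]
rs [ 635.4 -126.4]
post [608.9 101. ]
rLf [536.1  41.6]
rRf [ 556.2 -195.5]
rRn [ 505.5 -199.3]
rLn [484.2  33.9]
[1.87414501e-02 1.70768263e+02]
[0.67965289 0.13357761 0.024     ] [ 0.68136935 -0.11885749  0.024     ] -0.38958235799538926
```

```bash
cat >> h.py <<'E'
from scipy.spatial.transform import Rotation as Ro
S0=np.array([.656,.0175]); SY=0.3
def plan(x,y,z,yaw):
    "target TCP (mm) and yaw of tool x (deg) -> shift cm, roll"
    o=get_obs(); R=Ro.from_quat(o['tool_rot']).as_matrix()
    d=R.T@(np.array([x,y,z])/1000-o['eef_pos'])*100
    cur=np.degrees(np.arctan2(R[1,0],R[0,0])); r=-(yaw-cur)
    print('clock %.2f'%o['clock'],'tcp',np.round(o['eef_pos']*1000 if isinstance(o['eef_pos'],np.ndarray) else np.array(o['eef_pos'])*1000,1),'yaw %.1f'%cur,'F',np.round(o['ft_force'],1),'grip %.3f'%o['grip_width'])
    print('shift',np.round(d,2),'roll %.1f'%r)
E
python3 -c "
from h import *
plan(450,-84,244,95);plan(450,-84,80,95)"; python3 -m inch --help | head
```

```text
clock 0.10 tcp [110.8 487.  244.5] yaw 77.2 F [-0.4  1.  -0.9] grip 0.085
shift [-48.15  45.74   0.14] roll -17.8
clock 0.10 tcp [110.8 487.  244.5] yaw 77.2 F [-0.4  1.  -0.9] grip 0.085
shift [-48.12  45.74  16.54] roll -17.8invalid input: not JSON, or not a number
```

```bash
python3 -m inch '[[[6,-4,3.8,0,-2],[6,-8,7.6,0,-4],[6,-12,11.4,0,-6],[6,-16,15.2,0,-8],[6,-20,19,0,-9]]]'; python3 -m inch '[[[6,-4,3.8,0,-2],[6,-8,7.6,0,-4],[6,-12,11.4,0,-6],[6,-16,15.2,0,-8],[6,-20,19,0,-9]]]';python3 -c "
from h import *
plan(450,-84,100,95)"
```

```text
clock: 0.72
eef_pos: [0.2521, 0.2481, 0.2447]
tool_rot: [0.73, 0.684, -0.001, 0.001]
ft_force: [0.8, 0.3, -0.3]
grip_width: 0.0601
clock: 1.35
eef_pos: [0.4294, 0.0345, 0.2448]
tool_rot: [0.674, 0.739, -0.001, 0.0]
ft_force: [-0.6, 0.9, 0.7]
grip_width: 0.06
clock 1.35 tcp [429.4  34.5 244.8] yaw 95.3 F [-0.6  0.9  0.7] grip 0.060
shift [-11.96   0.97  14.5 ] roll 0.3
```

```bash
python3 -m inch '[[[6,-4,0.3,2,0],[6,-8,0.6,6,0],[6,-12,1,10,0],[6,-12,1,14.5,0],[6,-12,1,14.5,0]]]'
python3 - <<'E'
from h import *
plan(450,-84,24,95)
shot('side','s1'); shot('wrist','w1')
p,X=cloud('s1')
m=(X[...,2]>.03)&(X[...,0]>.40)&(X[...,0]<.5)&(X[...,1]<.0)&(X[...,1]>-.17)
P=X[m]; i=np.argsort(P[:,2])[:30]; print(np.round(P[i]*1000))
E
```

```text
clock: 1.98
eef_pos: [0.4465, -0.0842, 0.0968]
tool_rot: [0.674, 0.738, -0.003, -0.004]
ft_force: [0.2, -0.6, 0.5]
grip_width: 0.0599
clock 1.98 tcp [446.5 -84.2  96.8] yaw 95.2 F [ 0.2 -0.6  0.5] grip 0.060
shift [-0.02  0.42  7.27] roll 0.2
[[ 497.  -38.   30.]
 [ 498.  -64.   30.]
 [ 498.  -94.   30.]
 [ 491.  -16.   31.]
 [ 493.   -6.   31.]
 [ 495.  -17.   31.]
 [ 493.  -38.   31.]
 [ 496.  -12.   31.]
 [ 498.  -34.   31.]
 [ 495.  -44.   31.]
 [ 495.  -28.   31.]
 [ 493.  -23.   32.]
 [ 492.  -29.   32.]
 [ 496.  -25.   32.]
 [ 494.  -50.   33.]
 [ 498.  -47.   33.]
 [ 497.   -5.   33.]
 [ 499. -102.   33.]
 [ 496.  -57.   33.]
 [ 499.  -27.   34.]
 [ 494.  -36.   34.]
 [ 497.  -52.   34.]
 [ 499.  -58.   34.]
 [ 498.  -78.   34.]
 [ 498.  -17.   34.]
 [ 499.  -43.   34.]
 [ 496.  -11.   35.]
 [ 498.  -64.   35.]
 [ 498.   -2.   36.]
 [ 500.  -25.   36.]]
```

View pics/w1.png

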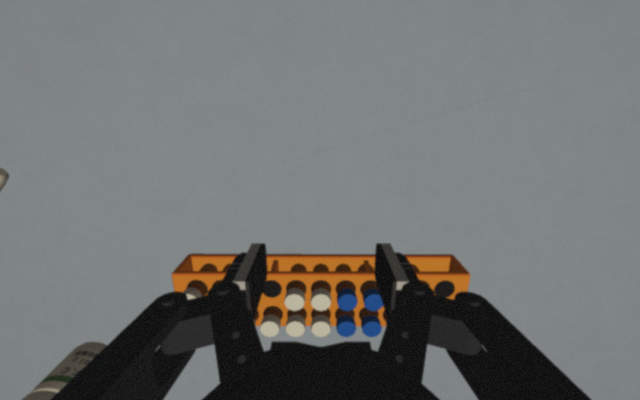

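View pics/s1.png

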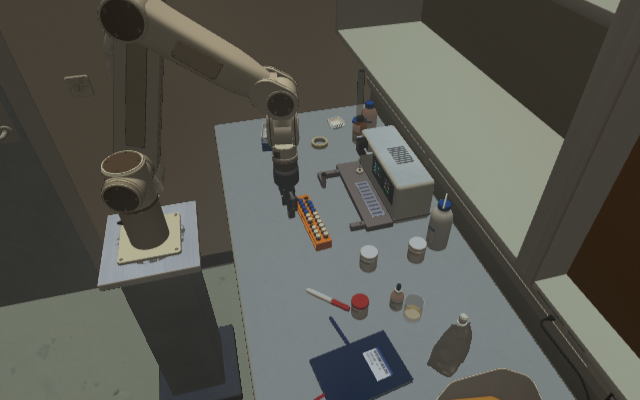

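The wrist view shows the rack at (172–470, 252–340) and the open fingers at about (255, 270) and (390, 270). Next I'll measure the fingertip height.

Run:
```python
from h import *
for f in ('w1','s1'):
    p,X=cloud(f)
    m=(X[...,2]>.055)&(X[...,2]<.15)&(X[...,0]>.38)&(X[...,0]<.52)&(X[...,1]<.02)&(X[...,1]>-.2)
    P=X[m]; print(f,len(P))
    for z in range(55,150,5):
        Q=P[(P[:,2]*1000>=z)&(P[:,2]*1000<z+5)]*1000
        if len(Q): print(z,len(Q),Q.min(0).round(),Q.max(0).round())
```

```text
w1 12265
85 1 [ 449. -114.   90.] [ 449. -114.   90.]
90 121 [ 434. -120.   90.] [462. -49.  95.]
95 321 [ 434. -126.   95.] [461. -42. 100.]
100 388 [ 433. -128.  100.] [462. -41. 105.]
105 449 [ 434. -128.  105.] [462. -41. 110.]
110 488 [ 434. -128.  110.] [463. -40. 115.]
115 544 [ 434. -128.  115.] [462. -41. 120.]
120 555 [ 434. -128.  120.] [463. -41. 125.]
125 724 [ 434. -124.  125.] [461. -47. 130.]
130 443 [ 431. -137.  130.] [449. -32. 135.]
135 1217 [ 430. -146.  135.] [447. -23. 140.]
140 3027 [ 429. -147.  140.] [466. -20. 145.]
145 3987 [ 430. -147.  145.] [466. -21. 150.]
s1 130
85 4 [ 440. -124.   86.] [455. -54.  90.]
90 8 [ 434. -127.   90.] [451. -52.  95.]
95 13 [ 434. -130.   95.] [457. -50.  99.]
100 11 [ 434. -128.  100.] [458. -51. 105.]
105 11 [ 438. -131.  105.] [460. -52. 109.]
110 17 [ 434. -129.  110.] [460. -52. 115.]
115 3 [ 436. -128.  116.] [452. -52. 118.]
120 8 [ 433. -131.  120.] [445. -48. 123.]
130 9 [ 431. -143.  131.] [462. -47. 134.]
135 18 [ 433. -149.  136.] [465. -55. 140.]
140 17 [ 438. -147.  140.] [ 466. -113.  145.]
145 11 [ 430. -148.  145.] [465. -59. 150.]
```

```bash
python3 -m inch '[[[6,0,0.3,2,0],[6,0,0.3,4,0],[6,0,0.3,6,0],[6,0,0.3,7.9,0],[6,0,0.3,7.9,0]]]'; python3 -c "
from h import *
plan(480,-79,17,90);plan(560,-69,17,75)"
```

```text
clock: 2.7
eef_pos: [0.4539, -0.0835, 0.0226]
tool_rot: [0.673, 0.739, -0.001, 0.001]
ft_force: [0.9, -1.1, -0.1]
grip_width: 0.0601
clock 2.70 tcp [453.9 -83.5  22.6] yaw 95.4 F [ 0.9 -1.1 -0.1] grip 0.060
shift [0.2  2.64 0.55] roll 5.4
clock 2.70 tcp [453.9 -83.5  22.6] yaw 95.4 F [ 0.9 -1.1 -0.1] grip 0.060
shift [ 0.45 10.7   0.55] roll 20.4
```

```bash
python3 -m inch '[[[6,0,0.8,0.5,0],[6,0,1.6,0.5,1],[6,0,2.4,0.5,3],[6,0,3.1,0.5,5],[6,0,3.8,0.5,7]]]'
python3 - <<'E'
from h import *
cat='''
'''
def rack(fn):
    p,X=cloud(fn)
    hsv=cv2.cvtColor(p,cv2.COLOR_RGB2HSV)
    m=(hsv[...,0]>5)&(hsv[...,0]<22)&(hsv[...,1]>150)&(hsv[...,2]>60)
    if fn.startswith('t'): m[:,400:]=0
    P=X[m];P=P[np.isfinite(P[:,0])]; t=P[(P[:,2]>.022)&(P[:,2]<.06)]
    return cv2.minAreaRect(t[:,:2].astype(np.float32)*1000),len(t)
plan(560,-69,17,75)
shot('top','t2');shot('side','s2');shot('wrist','w2')
for f in ('t2','s2','w2'): print(rack(f))
E
```

```text
clock: 3.32
eef_pos: [0.4892, -0.0793, 0.0177]
tool_rot: [0.717, 0.697, -0.003, -0.002]
ft_force: [-9.7, 0.5, 6.9]
grip_width: 0.0604
clock 3.33 tcp [489.2 -79.3  17.7] yaw 88.3 F [-9.7  0.5  6.9] grip 0.060
shift [1.24 7.05 0.03] roll 13.3
(((526.4549560546875, -78.86251068115234), (50.21170425415039, 237.39938354492188), 3.163897752761841), 330)
(((623.030029296875, -396.3345031738281), (100.17959594726562, 833.5718994140625), 16.629514694213867), 301)
(((514.7532348632812, -77.82014465332031), (81.58638000488281, 238.6981964111328), 2.6532509326934814), 7988)
```

View pics/w2.png

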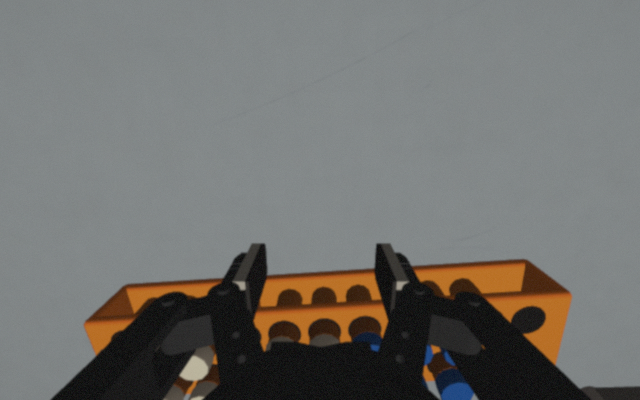

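View pics/t2.png

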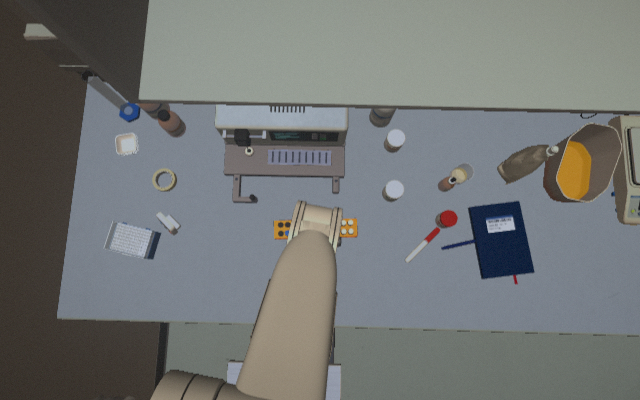

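The wrist view has the rack's near face at v≈260–290, touching both fingers. The top view puts the rack centre at (526, -79) with a yaw of about 3°. Continuing the push.

```bash
sed -i '$a\
def rack(fn):\
    p,X=cloud(fn)\
    hsv=cv2.cvtColor(p,cv2.COLOR_RGB2HSV)\
    m=(hsv[...,0]>5)\&(hsv[...,0]<22)\&(hsv[...,1]>150)\&(hsv[...,2]>60)\
    m[:,400:]=0\
    P=X[m];P=P[np.isfinite(P[:,0])]; t=P[(P[:,2]>.022)\&(P[:,2]<.06)]\
    return cv2.minAreaRect(t[:,:2].astype(np.float32)*1000),len(t)' h.py
python3 -m inch '[[[6,0.2,0.8,0,2],[6,0.4,1.6,0,4],[6,0.6,2.4,0,6],[6,0.8,3.2,0,8],[6,1,4,0,10]]]'
python3 - <<'E'
from h import *
plan(560,-69,17,73)
shot('top','t3');print(rack('t3'))
E
```

```text
clock: 4.1
eef_pos: [0.5302, -0.0705, 0.0176]
tool_rot: [0.775, 0.632, -0.002, -0.001]
ft_force: [-5.8, -0.9, 3.5]
grip_width: 0.0596
clock 4.10 tcp [530.2 -70.5  17.6] yaw 78.3 F [-5.8 -0.9  3.5] grip 0.060
shift [0.75 2.89 0.05] roll 5.3
(((565.0232543945312, -77.58305358886719), (238.30706787109375, 51.79098892211914), 79.88801574707031), 318)
```

```bash
python3 -m inch '[[[6,0.2,0.8,0,2],[6,0.4,1.6,0,4],[6,0.6,2.4,0,5.5],[6,0.7,3.1,0,6],[6,0.7,3.2,0,6]]]'
python3 - <<'E'
from h import *
plan(560,-69,17,73)
p,d,i=shot('top','t4');print(rack('t4'))
cv2.imwrite('pics/t4c.png',cv2.resize(p[130:270,210:370],None,fx=4.2,fy=4.2,interpolation=cv2.INTER_CUBIC)[:,:,::-1])
E
```

```text
clock: 4.78
eef_pos: [0.5652, -0.07, 0.0177]
tool_rot: [0.808, 0.59, -0.001, -0.0]
ft_force: [-4.4, 1.1, 1.8]
grip_width: 0.0598
clock 4.78 tcp [565.2 -70.   17.7] yaw 72.3 F [-4.4  1.1  1.8] grip 0.060
shift [-0.06 -0.52  0.07] roll -0.7
(((597.7313232421875, -81.48461151123047), (238.22398376464844, 52.3181037902832), 72.55987548828125), 326)
```

View pics/t4c.png

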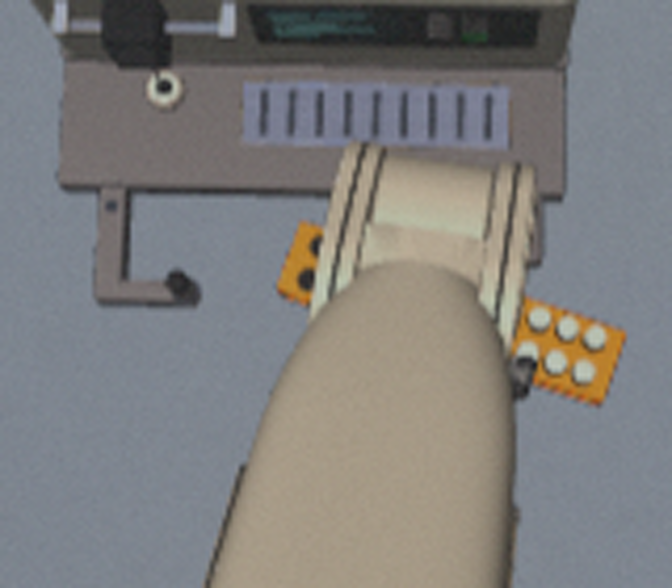

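The crop shows the rack tilted with its left end deeper, at about (300, 262), and its right end at (570, 350). That gives φ≈17°, with everything clear of the post and right stop. Next I'll back off and go round to the right end face.

Run:
```python
from h import *
print(np.round(get_obs()['joint_pos'],3))
plan(540,-62,18,72.3);plan(500,-150,110,72.3)
```

```text
[-0.123  0.571 -0.132  0.869 -0.001  0.186]
clock 4.83 tcp [565.2 -70.   17.7] yaw 72.3 F [-2.8  1.1  0. ] grip 0.060
shift [-0.01 -2.64 -0.03] roll -0.0
clock 4.83 tcp [565.2 -70.   17.7] yaw 72.3 F [-2.8  1.1  0. ] grip 0.060
shift [-9.62 -3.79 -9.21] roll -0.0
```

```bash
python3 -m inch '[[[6,0,-1.5,0,0],[6,0,-3,0,0],[5,-0.5,-3.5,-3,0],[3,-2,-4,-6,6],[1.5,-5,-4.5,-9,16]]]'
python3 - <<'E'
from h import *
plan(550,-235,100,-17)
E
```

```text
clock: 5.45
eef_pos: [0.5091, -0.104, 0.1096]
tool_rot: [0.883, 0.47, 0.001, 0.001]
ft_force: [0.3, -0.3, -0.8]
grip_width: 0.0157
clock 5.45 tcp [ 509.1 -104.   109.6] yaw 56.1 F [ 0.3 -0.3 -0.8] grip 0.016
shift [-8.59 10.69  0.99] roll 73.1
```

```bash
python3 -m inch '[[[1.5,-4,4,0,10],[1.5,-8.6,8,0,20],[1.5,-8.6,10.7,0,30],[1.5,-8.6,10.7,0,40],[1.5,-8.6,10.7,0,50]]]'; python3 -m inch '[[[1.5,0,0,1,10],[1.5,0,0,3,20],[1.5,0,0,5,23],[1.5,0,0,6,23],[1.5,0,0,6,23]]]'
python3 - <<'E'
from h import *
p,d,i=shot('top','t5');print(rack('t5'))
shot('wrist','w5')
cv2.imwrite('pics/t5c.png',cv2.resize(p[130:270,210:400],None,fx=4,fy=4,interpolation=cv2.INTER_CUBIC)[:,:,::-1])
plan(550,-235,22,-17)
E
```

```text
clock: 6.08
eef_pos: [0.5517, -0.2364, 0.1104]
tool_rot: [0.999, 0.05, 0.003, 0.002]
ft_force: [-0.1, 0.6, -0.4]
grip_width: 0.015
clock: 6.7
eef_pos: [0.5522, -0.2368, 0.0501]
tool_rot: [0.989, -0.15, 0.003, 0.001]
ft_force: [-0.7, -0.1, -0.1]
grip_width: 0.015
(((598.4952392578125, -81.54505920410156), (238.3707733154297, 52.57401657104492), 72.22772216796875), 791)
clock 6.80 tcp [ 552.9 -237.1   51.2] yaw -17.3 F [ 0.7 -1.1 -0.1] grip 0.015
shift [-0.36 -0.12  2.92] roll -0.3
```

View pics/t5c.png

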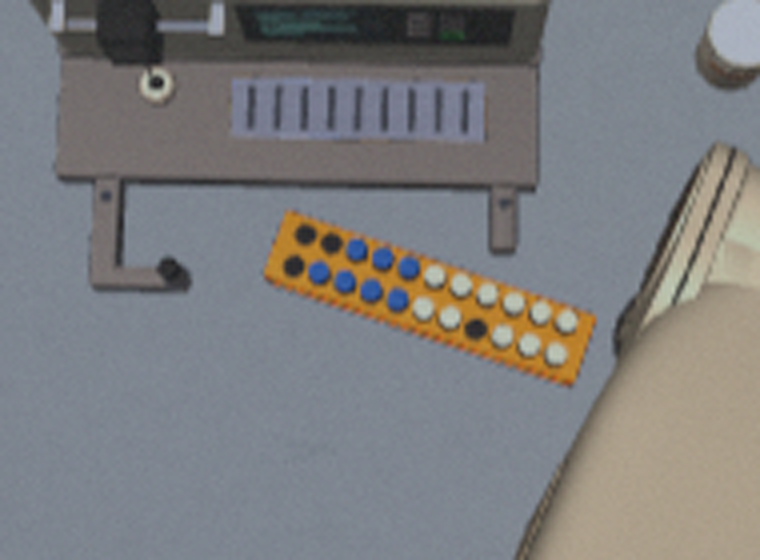

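View pics/w5.png

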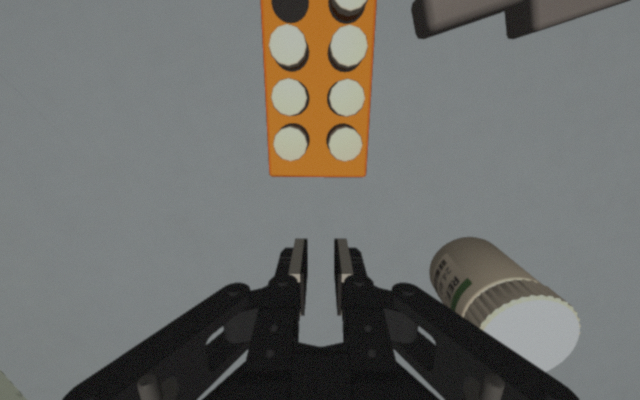

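The views agree: the rack is lined up with the fingers (end face at u≈319, v≈177), the sampler mouth is clear, and the pot is clear on the right. I'll descend and push along the axis.

```bash
python3 -m inch '[[[1.5,-0.3,0,1.5,0],[1.5,-0.3,0,2.9,0],[1.5,-0.3,-0.5,2.9,0],[1.5,-0.3,-1.3,2.9,0],[1.5,-0.3,-2,2.9,0]]]'
python3 - <<'E'
from h import *
plan(576,-152,22,-15.8)
plan(590,-109.5,22,-15)
E
```

```text
clock: 7.42
eef_pos: [0.5568, -0.2166, 0.0226]
tool_rot: [0.989, -0.15, 0.005, 0.002]
ft_force: [-0.3, -0.2, 0.7]
grip_width: 0.0148
clock 7.42 tcp [ 556.8 -216.6   22.6] yaw -17.2 F [-0.3 -0.2  0.7] grip 0.015
shift [-0.08 -6.74  0.05] roll -1.4
clock 7.42 tcp [ 556.8 -216.6   22.6] yaw -17.2 F [-0.3 -0.2  0.7] grip 0.015
shift [-1.000e-02 -1.122e+01  4.000e-02] roll -2.2
```

```bash
python3 -m inch '[[[1.5,0,-1,0,0],[1.5,0,-2,0,0],[1.5,0,-3,0,-0.5],[1.5,0,-4,0,-1],[1.5,0,-5,0,-1.5]]]'
python3 - <<'E'
from h import *
p,d,i=shot('top','t6');print(rack('t6'))
shot('wrist','w6')
cv2.imwrite('pics/t6c.png',cv2.resize(p[130:270,210:400],None,fx=4,fy=4,interpolation=cv2.INTER_CUBIC)[:,:,::-1])
plan(590,-109.5,22,-15)
E
```

```text
clock: 8.05
eef_pos: [0.572, -0.1694, 0.023]
tool_rot: [0.991, -0.137, 0.005, 0.003]
ft_force: [-3.1, -4.5, 1.1]
grip_width: 0.0149
(((612.33251953125, -24.810691833496094), (197.81887817382812, 52.70391082763672), 73.90424346923828), 608)
clock 8.15 tcp [ 572.3 -167.9   22.9] yaw -15.7 F [ 0.2 -0.4  0.5] grip 0.015
shift [ 0.12 -6.1   0.08] roll -0.7
```

View pics/t6c.png

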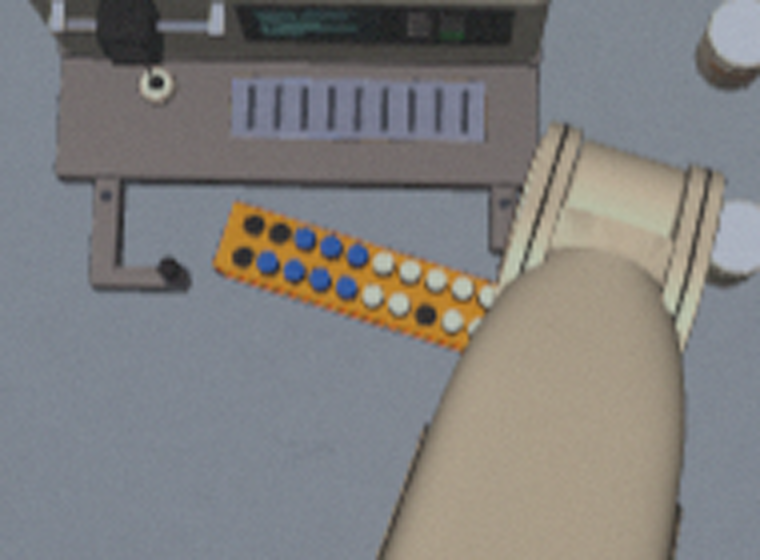

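View pics/w6.png

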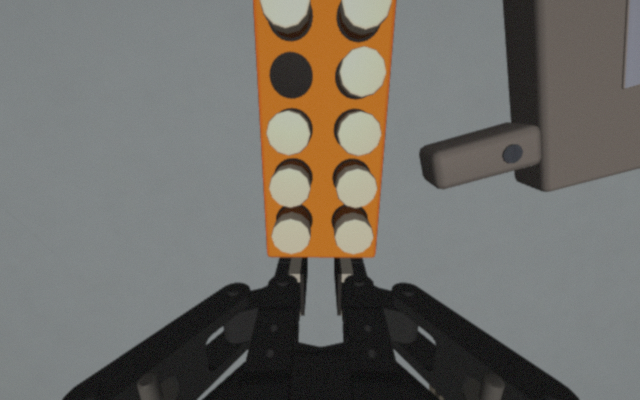

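The wrist view shows the end face seated evenly on both fingers at v≈257, with the right stop at (425–540, 150) clear. In the top view the rack's left end, at about (225–240, 205–270) in the crop, is heading between the post and the back. Continuing.

```bash
python3 -m inch '[[[1.5,0,-0.7,0,0],[1.5,0,-1.4,0,0],[1.5,0,-2.1,0,0],[1.5,0,-2.8,0,0],[1.5,0,-3.5,0,-0.5]]]'
python3 - <<'E'
from h import *
p,d,i=shot('top','t7');print(rack('t7'))
cv2.imwrite('pics/t7c.png',cv2.resize(p[130:270,210:400],None,fx=4,fy=4,interpolation=cv2.INTER_CUBIC)[:,:,::-1])
plan(590,-109.5,22,-15)
E
```

```text
clock: 8.78
eef_pos: [0.5819, -0.1339, 0.0229]
tool_rot: [0.991, -0.132, 0.005, 0.002]
ft_force: [-1.1, -5.9, 0.6]
grip_width: 0.0149
(((621.8226318359375, 18.095924377441406), (182.70663452148438, 52.30931854248047), 74.43619537353516), 555)
clock 8.82 tcp [ 582.2 -132.8   22.9] yaw -15.1 F [-0.8 -3.3  2.1] grip 0.015
shift [ 0.14 -2.45  0.09] roll -0.1
```

View pics/t7c.png

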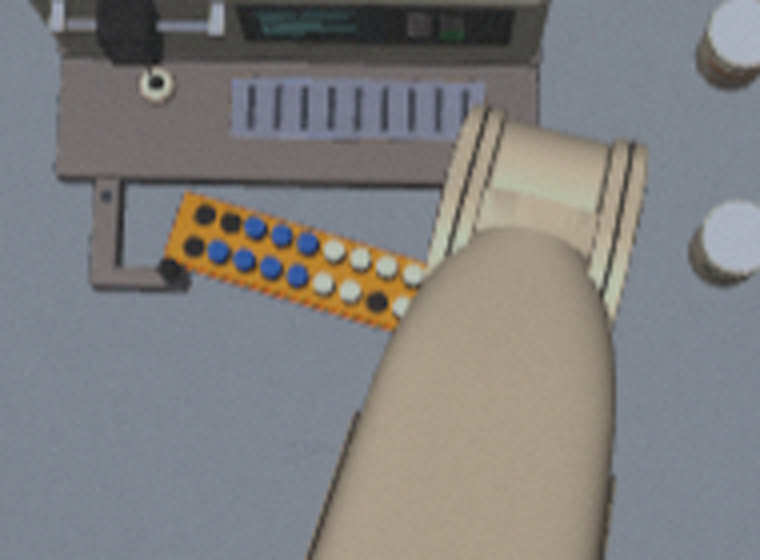

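The left end is now behind the post: near-left corner at about (621, 113) mm, post at (608, 102) mm. About 28 mm more.

```bash
python3 -m inch '[[[1.5,0,-0.7,0,0],[1.5,0,-1.4,0,0],[1.5,0,-2.1,0,0],[1.5,0,-2.8,0,0],[1.5,0,-2.8,0,0]]]'
python3 - <<'E'
from h import *
p,d,i=shot('top','t8');print(rack('t8'))
cv2.imwrite('pics/t8c.png',cv2.resize(p[130:270,210:400],None,fx=4,fy=4,interpolation=cv2.INTER_CUBIC)[:,:,::-1])
plan(590,-109.5,22,-15)
E
```

```text
clock: 9.45
eef_pos: [0.5897, -0.1046, 0.0229]
tool_rot: [0.991, -0.131, 0.005, 0.0]
ft_force: [-0.8, -0.0, 1.6]
grip_width: 0.0149
(((630.3453979492188, 52.993141174316406), (172.0999755859375, 52.74199676513672), 74.8722915649414), 508)
clock 9.50 tcp [ 589.6 -104.6   22.8] yaw -15.0 F [-0.3 -0.5  0.6] grip 0.015
shift [0.16 0.47 0.08] roll -0.0
```

View pics/t8c.png

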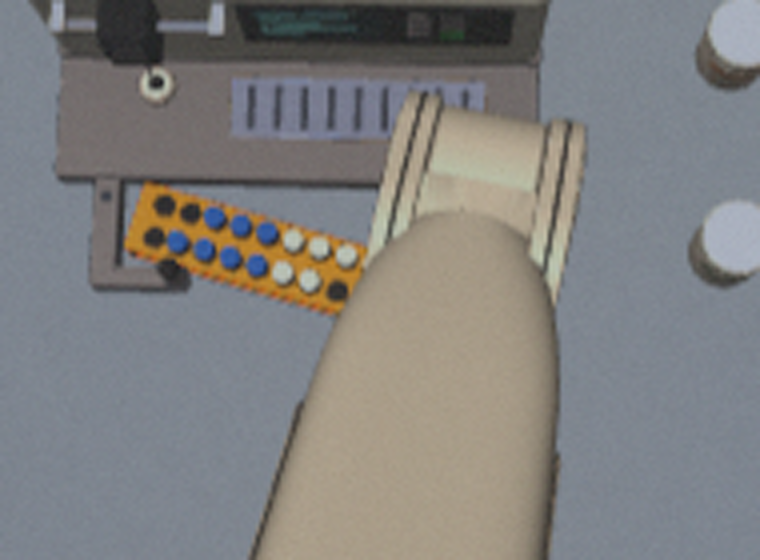

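The left end has slipped in: near-left corner at about (628, 143) mm, just right of the left stop at 147. Moving round to the near side of the right end.

```bash
python3 -m inch '[[[1.5,0,1.5,0,0],[1.5,0,3,0,0],[1.5,0,3.5,-3,0],[1.5,0,3.5,-7,0],[1.5,0,3.5,-9,0]]]'
python3 - <<'E'
from h import *
plan(530,-38,110,75)
E
```

```text
clock: 10.12
eef_pos: [0.5803, -0.1398, 0.1151]
tool_rot: [0.991, -0.131, 0.007, -0.0]
ft_force: [-0.5, -0.8, -0.8]
grip_width: 0.0149
clock 10.12 tcp [ 580.3 -139.8  115.1] yaw -15.1 F [-0.5 -0.8 -0.8] grip 0.015
shift [-7.52 -8.52  0.43] roll -90.1
```

```bash
python3 -m inch '[[[1.5,-3,0,0,-10],[1.5,-6,-2,0,-20],[1.5,-7.5,-5,0,-30],[1.5,-7.5,-8.5,0,-40],[1.5,-7.5,-8.5,0,-50]]]'; python3 -m inch '[[[1.5,0,0,0,-10],[1.5,0,0,0,-20],[1.5,0,0,0,-30],[1.5,0,0,0,-40],[1.5,0,0,0,-40]]]'
python3 - <<'E'
from h import *
p,d,i=shot('top','t9');print(rack('t9'))
shot('wrist','w9')
cv2.imwrite('pics/t9c.png',cv2.resize(p[130:270,210:400],None,fx=4,fy=4,interpolation=cv2.INTER_CUBIC)[:,:,::-1])
plan(535,-40,22,75)
E
```

```text
clock: 10.75
eef_pos: [0.5302, -0.037, 0.1145]
tool_rot: [0.953, 0.304, 0.007, 0.002]
ft_force: [-0.1, -1.0, 0.1]
grip_width: 0.0152
clock: 11.38
eef_pos: [0.53, -0.0379, 0.1144]
tool_rot: [0.792, 0.61, 0.005, 0.004]
ft_force: [-0.4, -1.3, -0.3]
grip_width: 0.0149
(((621.5716552734375, 21.067420959472656), (240.29110717773438, 52.40880584716797), 74.74758911132812), 249)
clock 11.47 tcp [530.1 -37.6 114.4] yaw 75.2 F [ 0.3 -0.5  0.1] grip 0.015
shift [-0.14  0.41  9.25] roll 0.2
```

View pics/t9c.png

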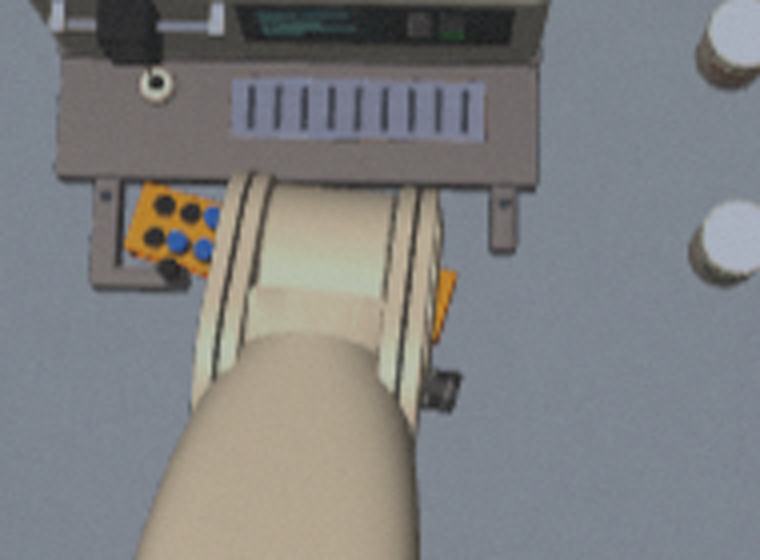

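View pics/w9.png

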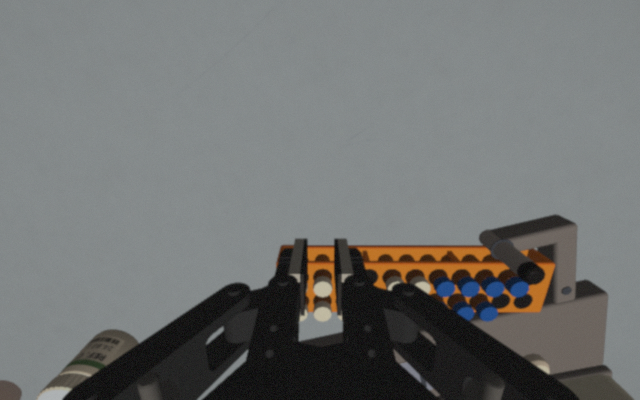

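The wrist view has the fingers at u≈300–345, just inside the rack's right end (u≈280), and the left end behind the post at (540, 270). Next I'll descend behind the rack and push the right end round.

```bash
python3 -m inch '[[[1.5,0,0,3,0],[1.5,0,0.2,6,0],[1.5,0,0.4,9.2,0],[1.5,0,0.4,9.2,0],[1.5,0,1,9.2,0]]]';  python3 -m inch '[[[1.5,0,1,0,0],[1.5,0,2,0,0.5],[1.5,0,3,0,1.5],[1.5,0,4,0,-2],[1.5,0,4.8,0,-4]]]'
python3 - <<'E'
from h import *
p,d,i=shot('top','t10');print(rack('t10'))
shot('wrist','w10')
cv2.imwrite('pics/t10c.png',cv2.resize(p[130:270,210:400],None,fx=4,fy=4,interpolation=cv2.INTER_CUBIC)[:,:,::-1])
plan(600,-50,22,90)
E
```

```text
clock: 12.1
eef_pos: [0.5413, -0.0403, 0.0233]
tool_rot: [0.793, 0.609, 0.006, 0.004]
ft_force: [0.7, 0.1, 0.3]
grip_width: 0.0151
clock: 12.72
eef_pos: [0.5862, -0.0528, 0.0237]
tool_rot: [0.771, 0.637, 0.004, 0.003]
ft_force: [-6.3, 0.7, 4.5]
grip_width: 0.0148
(((642.9517822265625, 88.90908813476562), (99.21399688720703, 51.9808349609375), 81.12908935546875), 302)
clock 12.82 tcp [587.7 -53.1  23.8] yaw 79.1 F [-0.8 -0.4  0.9] grip 0.015
shift [0.54 1.15 0.19] roll -10.9
```

View pics/t10c.png

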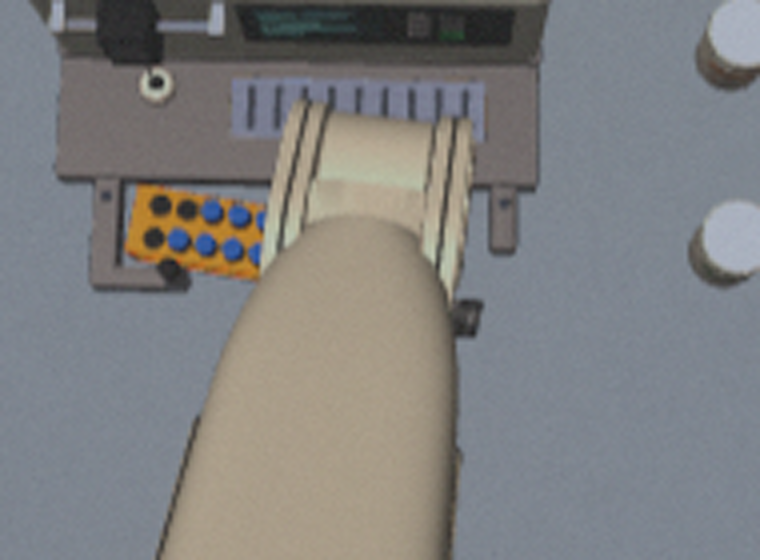

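View pics/w10.png

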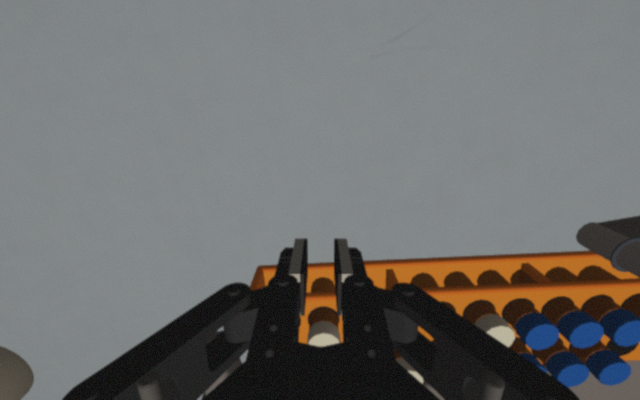

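Rotating as intended, φ≈9°, with the left end still behind the post. Continuing the push.

```bash
python3 -m inch '[[[1.5,0,0.6,0.1,-2.5],[1.5,0.2,1.2,0.1,-5],[1.5,0.3,1.7,0.1,-7.5],[1.5,0.4,2.1,0.1,-10],[1.5,0.5,2.4,0.1,-11]]]'
python3 - <<'E'
from h import *
p,d,i=shot('top','t11');print(rack('t11'))
cv2.imwrite('pics/t11c.png',cv2.resize(p[130:270,210:400],None,fx=4,fy=4,interpolation=cv2.INTER_CUBIC)[:,:,::-1])
plan(617,-50,22,90)
E
```

```text
clock: 13.45
eef_pos: [0.6117, -0.0532, 0.0226]
tool_rot: [0.707, 0.707, 0.004, 0.004]
ft_force: [-1.8, -0.6, -0.2]
grip_width: 0.015
(((647.56396484375, 94.15640258789062), (99.7779769897461, 52.5346565246582), 89.82241821289062), 308)
clock 13.50 tcp [612.4 -53.   22.7] yaw 90.0 F [-1.   0.1 -0.4] grip 0.015
shift [0.3  0.46 0.08] roll 0.0
```

View pics/t11c.png

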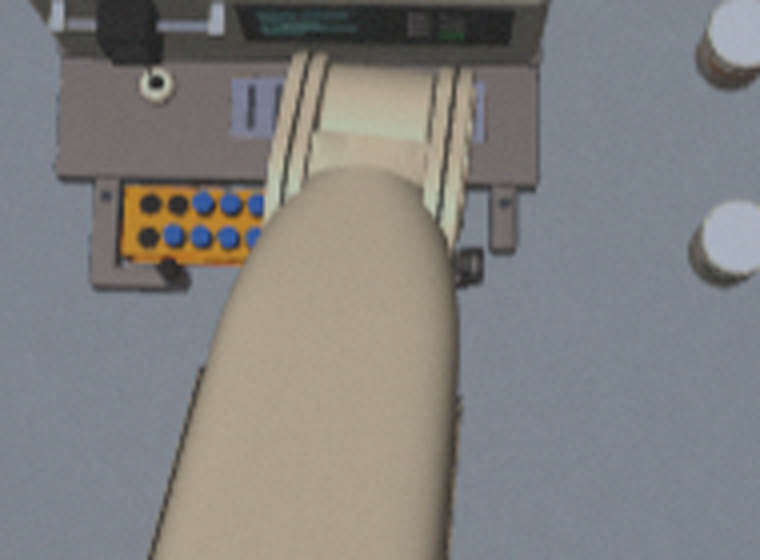

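The rack is now parallel but about 8 mm short of the back (centre x≈648 against 656). I'll back off, widen the fingers and push at its middle.

```bash
python3 -m inch '[[[1.5,0,-1.5,0,0],[3,0,-2.5,0,0],[5,3,-2.5,-0.1,0],[6.5,6,-2.5,0.3,0],[6.5,8,-2.5,0.7,0]]]'; python3 -m inch '[[[6.5,0,0,0,0],[6.5,0,1,0,0],[6.5,0,2,0,0],[6.5,0,2.5,0,0],[6.5,0,2.8,0,0]]]'
python3 - <<'E'
from h import *
p,d,i=shot('top','t12');print(rack('t12'))
shot('wrist','w12')
plan(618,25,17,90.3)
E
```

```text
clock: 14.12
eef_pos: [0.5879, 0.0284, 0.0157]
tool_rot: [0.707, 0.708, 0.005, 0.005]
ft_force: [0.8, 0.9, -0.3]
grip_width: 0.0648
clock: 14.75
eef_pos: [0.6134, 0.0273, 0.0157]
tool_rot: [0.707, 0.707, 0.002, 0.003]
ft_force: [-8.3, -0.7, 7.5]
grip_width: 0.0649
(((647.4589233398438, -47.213043212890625), (92.86798858642578, 51.39930725097656), 89.67465209960938), 258)
clock 14.85 tcp [613.6  27.3  15.7] yaw 90.0 F [-5.5 -0.3  5.1] grip 0.065
shift [-0.23  0.44 -0.13] roll -0.3
```

View pics/w12.png

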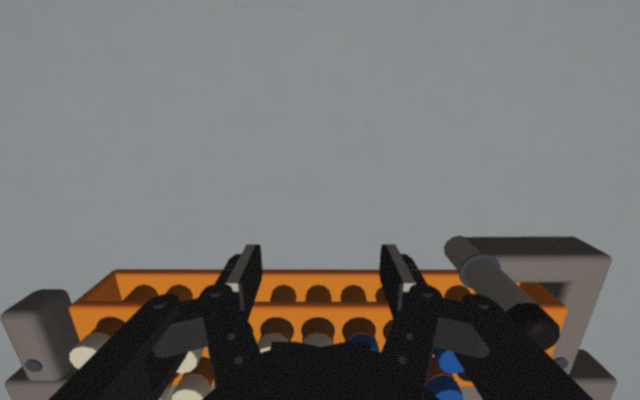

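The wrist view shows the rack between the right stop (40, 335) and the post and left stop (520, 300), with both fingers on its near face. Pushing in with small steps.

```bash
python3 -m inch '[[[6.5,0,0.4,-0.1,0],[6.5,0,0.7,-0.1,0],[6.5,0,0.9,-0.1,0],[6.5,0,1.1,-0.1,0],[6.5,0,1.2,-0.1,0]]]'
python3 - <<'E'
from h import *
p,d,i=shot('top','t13');print(rack('t13'))
plan(618,25,17,90.3)
E
```

```text
clock: 15.48
eef_pos: [0.622, 0.0268, 0.0159]
tool_rot: [0.707, 0.707, -0.001, 0.001]
ft_force: [-11.9, -1.9, 4.9]
grip_width: 0.0651
(((657.9137573242188, -47.140472412109375), (94.85649108886719, 52.06578063964844), 87.66938018798828), 255)
clock 15.53 tcp [622.   26.8  15.9] yaw 90.0 F [-11.5  -1.8   3.1] grip 0.065
shift [-0.18 -0.4  -0.11] roll -0.3
```

```bash
python3 -m inch '[[[6.5,0,0.3,-0.1,0],[6.5,0,0.6,-0.1,0],[6.5,0,0.8,-0.1,0],[6.5,0,1.0,-0.1,0],[6.5,0,1.0,-0.1,0]]]'
python3 - <<'E'
from h import *
p,d,i=shot('top','t14');print(rack('t14'))
shot('wrist','w14')
cv2.imwrite('pics/t14c.png',cv2.resize(p[130:270,210:400],None,fx=4,fy=4,interpolation=cv2.INTER_CUBIC)[:,:,::-1])
plan(618,25,17,90.3)
E
```

```text
clock: 16.15
eef_pos: [0.6223, 0.0265, 0.016]
tool_rot: [0.706, 0.708, -0.008, -0.006]
ft_force: [-25.9, -1.0, 15.5]
grip_width: 0.065
(((658.2603149414062, -48.547401428222656), (53.48017120361328, 94.2776107788086), 1.6256721019744873), 249)
clock 16.25 tcp [622.4  26.5  16. ] yaw 90.1 F [-24.8  -1.4  15.5] grip 0.065
shift [-0.15 -0.44 -0.09] roll -0.2
```

View pics/t14c.png

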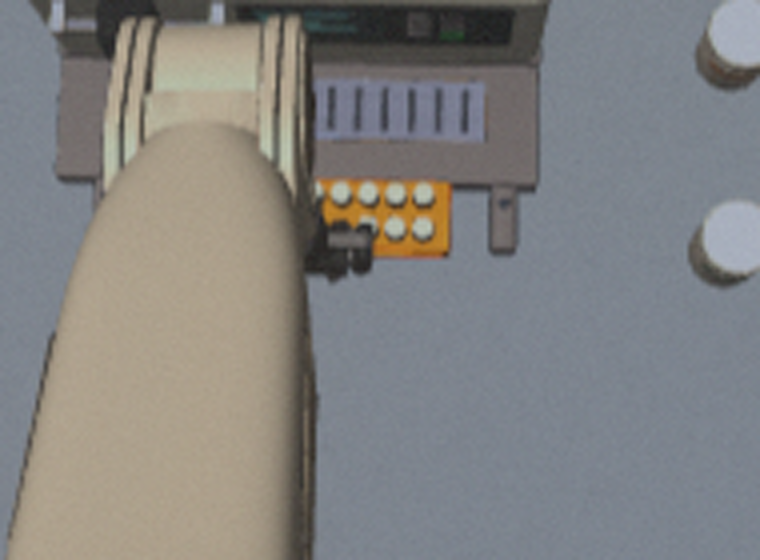

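View pics/w14.png

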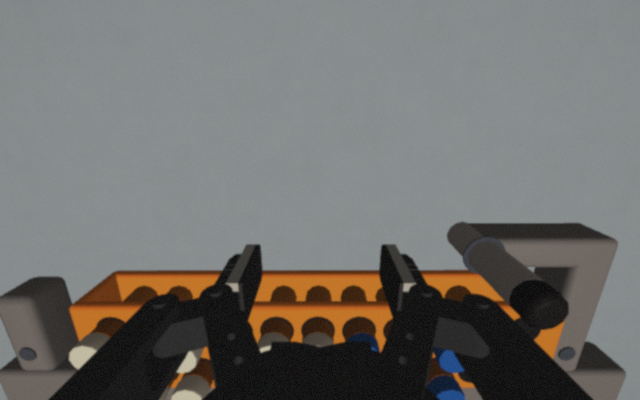

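It meets a hard stop (25 N with no further motion). I'll back off, lift away and verify.

```bash
python3 -m inch '[[[6.5,0,-1,0,0],[6.5,0,-3,0,0],[6.5,0,-6,-2,0],[6.5,0,-10,-6,0],[6.5,0,-14,-12,0]]]'; python3 -m inch '[[[6.5,0,-5,-2,0],[6.5,0,-10,-4,0],[6.5,-5,-15,-6,0],[6.5,-5,-18,-8,0],[6.5,-5,-18,-8,0]]]'
python3 - <<'E'
from h import *
plan(618,25,17,90.3)
p,d,i=shot('top','t15');print(rack('t15'))
cv2.imwrite('pics/t15c.png',cv2.resize(p[150:220,215:365],None,fx=5.2,fy=5.2,interpolation=cv2.INTER_CUBIC)[:,:,::-1])
ps,_,_=shot('side','s15')
cv2.imwrite('pics/s15c.png',cv2.resize(ps[130:250,270:450],None,fx=4.4,fy=4.4,interpolation=cv2.INTER_CUBIC)[:,:,::-1])
E
```

```text
clock: 16.88
eef_pos: [0.4895, 0.0264, 0.1314]
tool_rot: [0.706, 0.708, -0.007, -0.005]
ft_force: [0.7, -0.2, 1.0]
grip_width: 0.0654
clock: 17.5
eef_pos: [0.3119, -0.0244, 0.2172]
tool_rot: [0.707, 0.707, -0.004, -0.002]
ft_force: [0.3, -0.5, 0.1]
grip_width: 0.065
clock 17.50 tcp [311.9 -24.4 217.2] yaw 90.0 F [ 0.3 -0.5  0.1] grip 0.065
shift [ 5.   30.79 19.72] roll -0.3
(((657.8963012695312, 24.149749755859375), (54.8824348449707, 238.83584594726562), 0.23120933771133423), 735)
```

View pics/t15c.png

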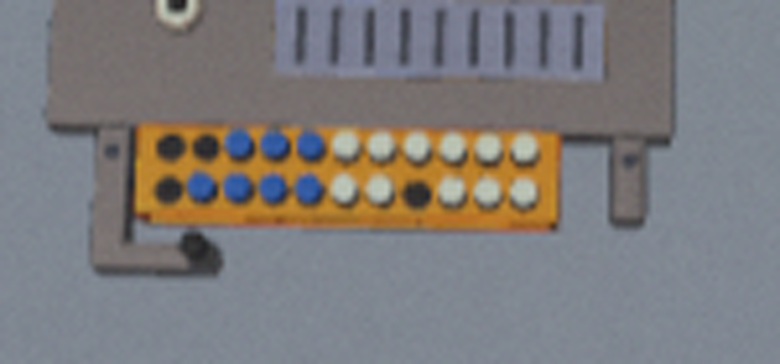

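View pics/s15c.png

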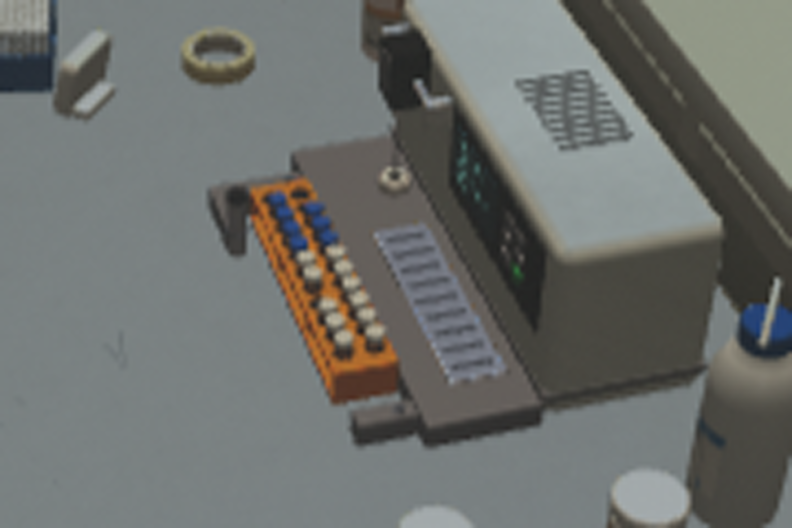

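Both pictures show the rack against the deck with no visible gap, inside the post. Top-view fit: centre (657.9, 24.1), yaw 0.2°. I'll take one closer wrist look at the far edge before handing in.

```bash
python3 -m inch '[[[6.5,1,5,-2,0],[6.5,2,10,-4,0],[6.5,3,15,-5,0],[6.5,4,19,-5,0],[6.5,4,19,-5,0]]]'; python3 -m inch '[[[6.5,0,3,0,0],[6.5,0,6,0,0],[6.5,0,9,0,0],[6.5,0,9,0,0],[6.5,0,9,0,0]]]'
python3 - <<'E'
from h import *
plan(618,25,17,90.3)
shot('wrist','w16'); print(rack('w16'))
E
```

```text
clock: 18.23
eef_pos: [0.507, 0.0179, 0.2608]
tool_rot: [0.706, 0.708, -0.006, -0.003]
ft_force: [-0.0, -0.0, -0.1]
grip_width: 0.0647
clock: 18.85
eef_pos: [0.5964, 0.0184, 0.2588]
tool_rot: [0.706, 0.709, -0.006, -0.004]
ft_force: [-0.0, 0.3, -0.5]
grip_width: 0.065
clock 18.85 tcp [596.4  18.4 258.8] yaw 90.2 F [-0.   0.3 -0.5] grip 0.065
shift [ 0.73  2.52 24.14] roll -0.1
(((684.3698120117188, -95.01564025878906), (97.8077392578125, 447.7455749511719), 13.092519760131836), 2976)
```

View pics/w16.png

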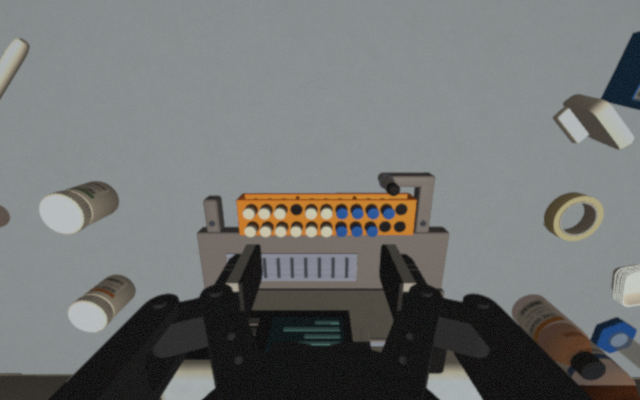

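Run:
```python
from h import *
p,X=cloud('w16')
cv2.imwrite('pics/w16c.png',cv2.resize(p[165:260,190:460],None,fx=2.9,fy=2.9,interpolation=cv2.INTER_CUBIC)[:,:,::-1])
for u in range(242,415,12):
    r=p[225:245,u].astype(int); sat=r.max(1)-r.min(1)
    k=np.where(sat>70)[0]; v=225+k[-1]+.5
    # lowest orange row; world at z=.034 and at .024
    print(u,v,np.round(ray('w16',u,v,.034)[:2]*1000,1))
```

```text
242 235.5 [686.2 -89.8]Traceback (most recent call last):
  File "<stdin>", line 6, in <module>
IndexError: index -1 is out of bounds for axis 0 with size 0
```

View pics/w16c.png

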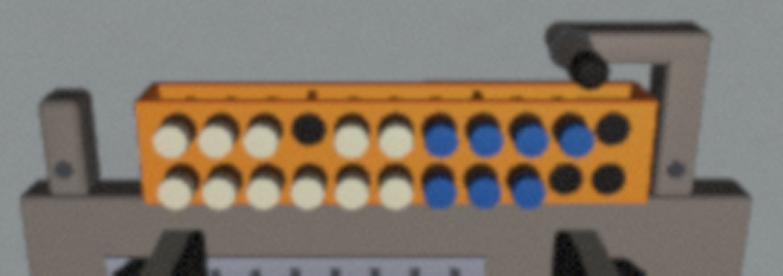

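Run:
```python
from h import *
g=lambda cx,cy,z: np.round(ray('w16',190+(cx+.5)/2.9-.5,165+(cy+.5)/2.9-.5,z)*1000,1)[:2]
print('rack far edge',g(146,203,.034),g(647,203,.034),'deck front edge',g(120,194,.024),g(672,195,.024))
z=np.load('pics/w16.npz');a=p=z['p'][:,:,:].astype(int)
for u in (241,413,233,424): print(u,[tuple(a[v,u]) for v in range(229,239)])
```

```text
rack far edge [684.9 -92.4] [683.9 145.9] deck front edge [ 684.9 -107.8] [684.2 161.2]
241 [(np.int64(196), np.int64(119), np.int64(42)), (np.int64(195), np.int64(119), np.int64(37)), (np.int64(195), np.int64(119), np.int64(41)), (np.int64(195), np.int64(119), np.int64(40)), (np.int64(199), np.int64(123), np.int64(47)), (np.int64(187), np.int64(118), np.int64(56)), (np.int64(153), np.int64(110), np.int64(83)), (np.int64(124), np.int64(107), np.int64(97)), (np.int64(114), np.int64(106), np.int64(100)), (np.int64(114), np.int64(107), np.int64(100))]
413 [(np.int64(149), np.int64(93), np.int64(41)), (np.int64(145), np.int64(91), np.int64(41)), (np.int64(131), np.int64(86), np.int64(44)), (np.int64(129), np.int64(92), np.int64(60)), (np.int64(133), np.int64(98), np.int64(73)), (np.int64(135), np.int64(109), np.int64(92)), (np.int64(125), np.int64(110), np.int64(100)), (np.int64(119), np.int64(110), np.int64(104)), (np.int64(117), np.int64(109), np.int64(104)), (np.int64(116), np.int64(107), np.int64(102))]
233 [(np.int64(45), np.int64(44), np.int64(39)), (np.int64(45), np.int64(41), np.int64(40)), (np.int64(47), np.int64(45), np.int64(42)), (np.int64(71), np.int64(69), np.int64(63)), (np.int64(93), np.int64(86), np.int64(82)), (np.int64(110), np.int64(103), np.int64(97)), (np.int64(115), np.int64(107), np.int64(100)), (np.int64(115), np.int64(107), np.int64(100)), (np.int64(114), np.int64(108), np.int64(100)), (np.int64(114), np.int64(107), np.int64(101))]
424 [(np.int64(120), np.int64(111), np.int64(104)), (np.int64(117), np.int64(107), np.int64(101)), (np.int64(111), np.int64(102), np.int64(96)), (np.int64(98), np.int64(90), np.int64(86)), (np.int64(103), np.int64(96), np.int64(90)), (np.int64(114), np.int64(106), np.int64(99)), (np.int64(118), np.int64(110), np.int64(102)), (np.int64(119), np.int64(110), np.int64(105)), (np.int64(120), np.int64(112), np.int64(105)), (np.int64(118), np.int64(109), np.int64(103))]
```

The far edge of the rack matches the deck front within 0.3 mm at both ends, so it is flush. The robot is clear of everything. Handing in.

```bash
python3 -c "
from h import *
print(ticket.job_done(), get_obs()['clock'])"
```

```text
the job is handed in; nothing more can be done
the job is handed in; nothing more can be done
```

The rack is docked and the job is handed in, at about 19 s of the 67 s allowed. All pushing was on the rack's sides with the fingertips, without gripping or lifting:
1. **Angling:** I pushed its near side to turn it to about 17°, left end deeper.
2. **Slipping in:** I pushed its right end face along its length until the left end was behind the post.
3. **Closing:** I pushed the right end round until the rack was parallel to the back. It was then about 8 mm short, so I pushed its middle with spread fingers until it met a hard stop at 25 N.

**Last checks, with the arm clear:**
- **Flush:** in the wrist picture, the rack's far edge is at x = 684.9 mm at the right end and 683.9 mm at the left. The deck front edge reads 684.9 and 684.2 mm, so they agree within 0.3 mm, though the calibration is only good to about 2 mm.
- **Position:** the rack lies about 6.5 mm left of nominal home, inside the 10 mm allowed. That is the closest margin, with the left end about 3 mm from its stop.
- **Disagreement:** the top camera put the rack's centre at x = 658 mm against an expected 656 mm, which is within calibration error. One earlier top-view fit, with the arm partly hiding the rack, read about 2° of yaw; the clear view read 0.2°.
- **Bystanders and vials:** I saw no contact with the other things on the bench, but I did not measure their positions before and after. All the caps look in place in the pictures.

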